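# Swing the edging strip into line on the jig

### The job

The pale wooden strip lies askew on the plywood jig, with one end tucked behind the red post. Swing its free end round, pivoting the strip about the post and keeping it flat on the jig, until its long side lies along the black line; its other end must stay behind the post all the while. Leave the dark strip where it is.

Things in the scene. Friction and masses are not known exactly. Their poses are not given: they have to be found in the camera images.
- swing_jig: Fixed plywood board 210x156x12 mm. Origin: on its underside, midway along it, 82 mm from its -y edge, 74 from its +y edge; x along the 210 mm side, z up. On top: a black line, flush with the wood (no stop), 5 mm wide, end to end, parallel to x, its edge nearer the post at y=+52 mm; and a red post. Strip in line: parallel to x, between line and post (29 mm gap), its centreline at y=+37.5 mm.
- post (a point): Centre of the top of the jig's fixed red round post, 20 mm in diameter, 43 mm high above the board; it stands at x=+75, y=+13 mm of the jig.
- pale_strip: Loose pale wooden strip 180x28x24 mm, 0.05-0.12 kg, flat on the board. Origin: underside, on the centreline, 35 mm from the end behind the post; x along the strip to that end (free end at x=-145 mm), z up. It starts turned 0.35-0.9 rad counter-clockwise from the jig's x, its -y side within 6 mm of the post; pushing that side near the free end swings it clockwise about the post, towards the line.
- dark_strip: Dark wooden strip 150x28x24 mm, loose on the black desk mat (2.5 mm thick) to the right of the jig; a bystander, to be left alone. Origin: centre of its underside, x along it. Between it and the jig stands an open book on a stand, 0.2 m tall: pass above it or in front of it.

How it is judged:
At the end, for the whole second after the job is handed in: The pale strip rests flat on the jig, within 0.14 rad (8 degrees) of parallel to the line, its origin 24 to 50 mm from the jig's x axis on the line's side (37.5 when in line) and 45 to 100 mm along it (its end still behind the post) (angle between the x axis of pale_strip and the x axis of swing_jig, either way round below 0.14 rad and y of pale_strip in the frame of swing_jig between 0.024 and 0.05 m and x of pale_strip in the frame of swing_jig between 0.045 and 0.1 m and z of pale_strip in the frame of swing_jig below 0.016 m and angle between pale_strip's own z axis and vertical below 0.1 rad and linear speed of pale_strip below 0.02 m/s); the robot touches nothing.
It fails at once if the pale strip is lifted off the jig by more than 15 mm (z of pale_strip in the frame of swing_jig above 0.027 m).
It fails at once if the strip is pulled out from behind the post or shoved far through (x of pale_strip in the frame of swing_jig below 0.037 m or x of pale_strip in the frame of swing_jig above 0.115 m).
It fails at once if the strip's end leaves the line's side of the post (y of pale_strip in the frame of swing_jig below 0.014 m).
It fails at once if the dark strip is moved by more than 20 mm (distance of dark_strip from where it was at the start of the episode above 0.02 m).
It also fails if it takes over 32 s, if anything falls off the work surface, if the arm or the gripper's body presses on something with over 40 N, if the wrist force passes 120 N, or if a joint passes its speed limit or range.

### The arm

A 6-joint arm with a two-finger parallel gripper is mounted at the origin on a cart in front of the work surface, level with it; the furniture and walls round the work are solid. World frame = base frame: x ahead of the robot, y to its left, z up, the work surface at z = 0. Lengths are in m, angles in rad, forces in N, time in s.
With the tool pointing down it reaches from about 0.375 to 0.925 m from the base axis. Payload 5.7 kg.
Tool frame: the origin (TCP) lies midway between the tips of the shut fingers; the grasp point (between the pads) lies 19 mm behind it; z points along the fingers, x is the direction in which the jaws open and shut, and the axes are right-handed (so a half turn about z gives the same grasp; the last joint's range is limited). The gripper opens to 88 mm and grips with 3 to 60 N. Pads are 20 mm wide; open, the fingers measure 115 mm over their backs; the gripper's body (75 mm by 178 mm) begins 61 mm behind the grasp point.
Start: joints at [1.171, 0.359, 1.51, -0, 1.272, -0.115], TCP at [0.169, 0.576, 0.223] pointing down, gripper open.
Joint ranges: [-2.97, 2.97], [-1.01, 2.36], [0.21, 2.38], [-0.96, 4.11], [0.2, 2.71], [-2.98, 2.98]. Speed limits (rad/s): [2.39, 2.39, 3.14, 3.14, 3.14, 3.14].

### API

Orientations are given as a unit quaternion [x, y, z, w].
In Python, from bench import move_ptp, servo_line, goto_joints, move_gripper, sleep, inverse_kinematics, capture, PlanningError, close_job, spot_in, silhouettes, current_clock, current_joint_pos, current_qvel, current_joint_torque, current_position, current_orientation, current_force, current_torque, current_finger_gap gives the robot as it stands. Calls block until the motion is done:
- move_ptp(position, orientation): joint-space move of the TCP to a pose.
- servo_line(position, orientation=None, rate=0.15, contact_N=None): straight line of the TCP; orientation=None keeps the orientation; rate is the mean speed in m/s. With contact_N (N) it stops when the force on the tool has changed by that much, and returns True; else False.
- goto_joints(angles): joint-space move.
- move_gripper(opening): finger opening in m; the grip force is fixed at half the most; returns when the fingers have stopped.
- sleep(seconds).
- inverse_kinematics(position, orientation): joint angles nearest the present ones, or None.
- capture(name): name is "side" or "top" or "wrist"; returns a dict with "image" (420x560x3 uint8, blue, green, red), "range_z" (420x560 float32, m along the optical axis (not along the pixel's ray), 0 where there is no reading), "intrinsics" (3x3 intrinsics, pixels), "R" (3x3) and "t" (3): a world point X has camera coordinates R X + t. Camera axes: x right, y down, z forward; pixel columns grow to the right and rows downward; lengths in m; the calibration is good to about 2 mm. A picture is of the moment at which its call begins.
A pose or a line that the arm cannot do raises PlanningError and nothing moves.
- close_job(): hands the job in, once; it reports no verdict.
Trained networks look in the newest picture that a camera, given by its name, has taken for a name from the list of things; names that differ only in an ending like _2 or _b are one class to them, and where a whole thing is asked for, a point or a joint stands for the part that bears it (a point fixed in the world has none). Each returns a list of dicts, best first, with "conf" (0 to 1); they miss things now and then, are a little off and sometimes report something else, mostly with a low value. They report only what shows in the picture. A call takes as long as a camera call.
- spot_in(camera, query): "xy" ([column, row] in pixels, amid what is visible of it).
- silhouettes(camera, query): "region" (420x560 bool, what is visible of it) and "xy" ([column, row] in pixels, amid what is visible of it).
Readings, each from a call of its own:
- current_clock(): time.
- current_joint_pos(): joint angles.
- current_qvel(): joint speeds.
- current_joint_torque(): joint torques, N m.
- current_position(): TCP position.
- current_orientation(): TCP orientation.
- current_force(): force on the tool from outside, world axes, zero at the start.
- current_torque(): the same for the moment, N m.
- current_finger_gap(): finger opening in m.
Only numpy, scipy, OpenCV 4.12 (cv2) and the standard library are available. Lean on these libraries where they do the work, as an engineer would, in place of code of your own. Each camera call takes 0.05 s, during which the arm holds its last target.

## Working session

There is one attempt and no reset: what is moved stays moved. The work goes in short steps, each a Python script; the robot and the scene stay as the last script left them, time stands still between calls to the robot, and variables do not carry over. Pictures are saved under pics/ and viewed, and the job is handed in when it is done.

```bash
mkdir -p pics; ls
python3 - <<'E'
from bench import *
import cv2, numpy as np
for c in ("top","side"):
    d=capture(c); cv2.imwrite(f"pics/{c}0.png",d["image"])
    np.savez(f"{c}0.npz",**d)
    for q in ("swing_jig","post","pale_strip","dark_strip"):
        print(c,q,[(np.round(r["xy"]).tolist(),round(r["conf"],2)) for r in spot_in(c,q)][:3])
print(current_clock(),current_position(),current_orientation())
E
```

```text
pics
top swing_jig [([150.0, 209.0], 0.69)]
top post [([154.0, 208.0], 0.67)]
top pale_strip [([136.0, 195.0], 0.68)]
top dark_strip [([385.0, 242.0], 0.69)]
side swing_jig [([224.0, 212.0], 0.59)]
side post [([222.0, 209.0], 0.88), ([221.0, 196.0], 0.46)]
side pale_strip [([221.0, 197.0], 0.95)]
side dark_strip [([358.0, 307.0], 0.64)]
0.5 [0.16859173 0.57578864 0.22261025] [ 8.00307690e-01  5.99589524e-01 -5.66395733e-05  1.62330331e-05]
```

View pics/top0.png

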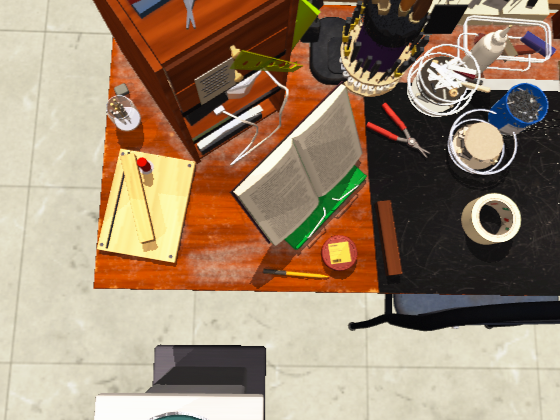

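View pics/side0.png

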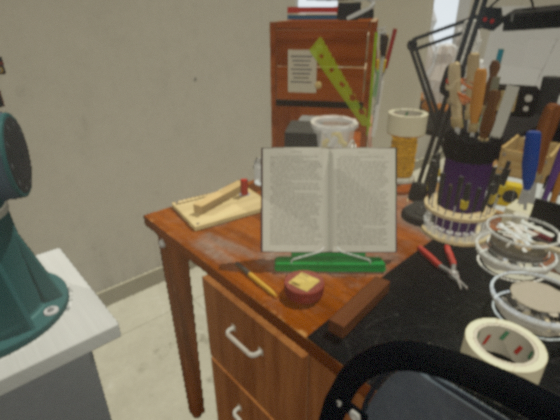

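The top view shows the jig at the left, around (147,205). The black line runs along its left edge, the red post top is at (143,163), and the pale strip's free end is near (149,243). Next I'll measure these with depth.

```bash
cat > h.py <<'E'
import numpy as np, cv2
def cloud(d):
    z=d["range_z"]; v,u=np.mgrid[0:z.shape[0],0:z.shape[1]]
    K=d["intrinsics"]; C=np.stack([(u-K[0,2])/K[0,0]*z,(v-K[1,2])/K[1,1]*z,z],-1)
    return (C-d["t"])@d["R"]   # R^T (C-t)
def proj(d,X):
    c=np.atleast_2d(X)@d["R"].T+d["t"]; p=c@d["intrinsics"].T; return p[:,:2]/p[:,2:]
def onplane(d,uv,h):
    uv=np.atleast_2d(uv).astype(float); K=d["intrinsics"]
    r=np.c_[uv,np.ones(len(uv))]@np.linalg.inv(K).T@d["R"]; o=-d["R"].T@d["t"]
    return o+r*((h-o[2])/r[:,2])[:,None]
E
python3 - <<'E'
from bench import *
from h import *
d=dict(np.load("top0.npz")); P=cloud(d)
capture("top")
print("cam",-d["R"].T@d["t"], "table z",P[270:280,150:200,2].mean())
M={}
for q in ("swing_jig","pale_strip","post","dark_strip"):
    s=silhouettes("top",q)
    if not s: print(q,None);continue
    m=s[0]["region"]; M[q]=m
    p=P[m]; print(q,s[0]["conf"],m.sum(),"z pct",np.round(np.percentile(p[:,2],[5,25,50,75,95]),4))
    r=cv2.minAreaRect(p[:,:2].astype(np.float32)*1000); print(r)
np.savez("M.npz",**M)
# red
im=d["image"].astype(int); red=(im[...,2]>150)&(im[...,1]<70)&(im[...,0]<70)
red[:, :100]=0; red[:,200:]=0; red[:150]=0; red[185:]=0
v,u=np.nonzero(red); print("red",len(u),u.min(),u.max(),v.min(),v.max()); 
p=P[red]; print(np.round(p[p[:,2]>0.045].mean(0),4), np.round(np.percentile(p[:,2],[5,50,95]),4))
blk=(im.sum(-1)<150); sub=np.zeros_like(blk); sub[145:255,100:130]=1; blk&=sub
pp=P[blk]; pp=pp[abs(pp[:,2]-.012)<.006]; print("blk",len(pp)); 
print(cv2.fitLine(pp[:,:2].astype(np.float32),cv2.DIST_HUBER,0,.01,.01).ravel())
c=cv2.resize(d["image"][135:275,85:205],None,fx=4.2,fy=4.2,interpolation=cv2.INTER_CUBIC); cv2.imwrite("pics/crop0.png",c)
E
```

```text
cam [ 0.35153248 -0.13677439  0.97871155] table z 0.0018529230571589113
swing_jig 0.77 6767 z pct [0.0087 0.0108 0.0121 0.0133 0.0156]
((500.7805480957031, 3.376922607421875), (341.9952697753906, 225.18603515625), 76.56240844726562)
pale_strip 0.56 1476 z pct [0.0217 0.0343 0.0358 0.037  0.039 ]
((454.4347229003906, 30.139556884765625), (377.976806640625, 104.54684448242188), 42.88499450683594)
post 0.76 6510 z pct [0.0092 0.0109 0.0121 0.0133 0.0154]
((498.15167236328125, 1.900787353515625), (338.8700256347656, 219.26934814453125), 76.3103256225586)
dark_strip 0.91 1227 z pct [0.01   0.0245 0.0259 0.0273 0.0293]
((446.5306091308594, -276.1513977050781), (155.24392700195312, 300.83660888671875), 7.375021457672119)
red 211 102 199 150 184
[0.594  0.0879 0.055 ] [-0.0025  0.0013  0.0564]
blk 63
[ 0.9880876  -0.1538925   0.5020896   0.14411798]
```

View pics/crop0.png

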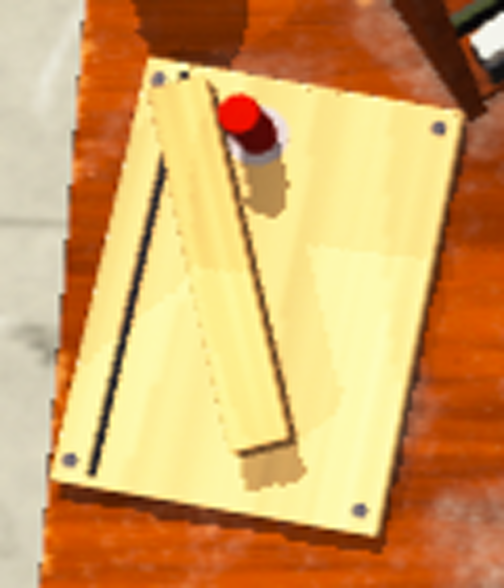

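The crop shows the jig corners, the line at the left, the red post top at (240,113), and the strip's free end at (240–292, 440–453). The far end is tucked between the line and the post.

Run:
```python
from h import *
from scipy.optimize import least_squares
d=dict(np.load("top0.npz"))
f=lambda c:np.array([85,135])+(np.array(c,float)+.5)/4.2-.5
def Rz(a):return np.array([[np.cos(a),-np.sin(a)],[np.sin(a),np.cos(a)]])
jl=np.array([[.105,.074],[.105,-.082],[-.105,-.082],[-.105,.074]])
jc=onplane(d,f([[150,58],[463,112],[378,536],[52,478]]),.012)[:,:2]
po=onplane(d,f([[240,113]]),.055)[:,:2]
bl=onplane(d,f([[163,155],[93,475]]),.012)[:,:2]
def res(p):
    R=Rz(p[2]); r=(jl@R.T+p[:2]-jc).ravel(); q=np.array([.075,.013])@R.T+p[:2]-po[0]
    l=(bl-p[:2])@R; return np.r_[r,q*2,l[:,1]-.0545]
s=least_squares(res,[.5,0.05,0.1]); J=s.x; print("jig",J,np.round(s.fun*1e3,1)); 
P=cloud(d); m=np.load("M.npz")["pale_strip"]; z=P[...,2]
print("post",po)
sc=onplane(d,f([[150,93],[208,80],[292,436],[240,451]]),.036)[:,:2]
sl=np.array([[.035,.014],[.035,-.014],[-.145,-.014],[-.145,.014]])
r2=lambda p:(sl@Rz(p[2]).T+p[:2]-sc).ravel()
s=least_squares(r2,[.55,.08,.6]); S=s.x; print("strip",S,np.round(s.fun*1e3,1)); 
print("strip in jig",Rz(J[2]).T@(S[:2]-J[:2]),S[2]-J[2])
np.savez("pose.npz",J=J,S=S)
im=cv2.resize(d["image"][135:275,85:205],None,fx=4.2,fy=4.2,interpolation=cv2.INTER_CUBIC)
def draw(pts,h,col,T):
    w=np.c_[pts@Rz(T[2]).T+T[:2],np.full(len(pts),h)]
    q=((proj(d,w)-[85,135]+.5)*4.2-.5).round().astype(np.int32); cv2.polylines(im,[q],True,col,1)
draw(jl,.012,(255,0,0),J);draw(sl,.036,(0,0,255),S)
t=np.linspace(0,6.28,30);draw(np.c_[.075+.01*np.cos(t),.013+.01*np.sin(t)],.055,(0,255,0),J)
draw(np.array([[-.105,.052],[.105,.052],[.105,.057],[-.105,.057]]),.012,(255,0,255),J)
cv2.imwrite("pics/fit0.png",im)
```

```text
jig [ 0.51863033  0.08619446 -0.152581  ] [ 1.2  0.6  0.7 -0.9 -0.6  0.1 -1.3  1.   0.2  0.8  2.   0.3]
post [[0.59465412 0.08726574]]
strip [0.58019739 0.11171946 0.29239749] [ 1.3  0.6  2.4  0.5 -1.5 -2.3 -2.2  1.2]
strip in jig [0.05697224 0.03458601] 0.4449784914936705
```

View pics/fit0.png

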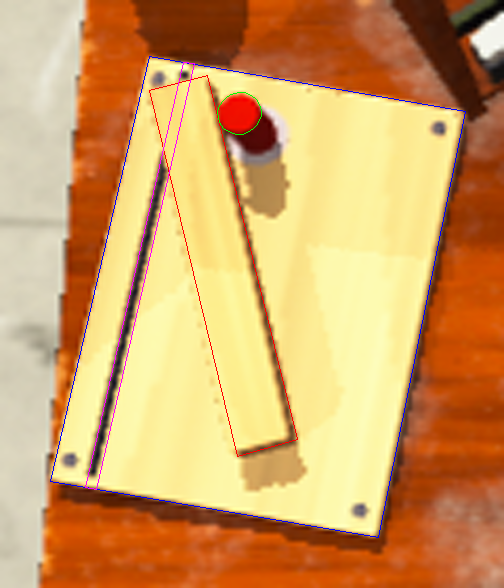

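```bash
cat >> h.py <<'E'
Z=np.load("pose.npz"); J=Z["J"]
def Rz(a):return np.array([[np.cos(a),-np.sin(a)],[np.sin(a),np.cos(a)]])
POST=np.array([.075,.013])
def tool(th,s,off,z):
    """finger centre at s along strip from post, off = clearance to strip side; th in jig frame"""
    t=np.array([np.cos(th),np.sin(th)]); n=np.array([-t[1],t[0]])
    p=Rz(J[2])@(POST+s*t+(.010-.0135-off)*n)+J[:2]
    a=th+J[2]+np.pi/2
    return [p[0],p[1],z],[np.cos(a/2),np.sin(a/2),0,0]
E
python3 - <<'E'
from bench import *
from h import *
move_gripper(0.0)
p,q=tool(.445,-.130,.010,.12); print(p,q,inverse_kinematics(p,q))
p2,q2=tool(.445,-.130,.010,.018); print(inverse_kinematics(p2,q2))
p3,q3=tool(0,-.130,0,.018); print(p3,inverse_kinematics(p3,q3))
move_ptp(p,q)
print(current_clock(),current_position(),current_finger_gap(),current_force())
d=capture("top"); cv2.imwrite("pics/top1.png",d["image"])
d=capture("wrist"); cv2.imwrite("pics/wrist1.png",d["image"])
E
```

```text
[np.float64(0.47414507231036174), np.float64(0.03724226552788756), 0.12] [np.float64(0.5965444751396897), np.float64(0.8025800204218345), 0, 0] [-6.69943387e-02  3.11413988e-01  1.89202155e+00 -4.44089210e-16
  9.38157118e-01 -1.93020967e+00]
[-6.69943387e-02  4.85387008e-01  1.97601396e+00 -4.44089210e-16
  6.80191683e-01 -1.93020967e+00]
[np.float64(0.4657132168824349), np.float64(0.10394351817396388), 0.018] [ 7.46940989e-02  4.86744706e-01  1.97257137e+00 -4.44089210e-16
  6.82276578e-01 -1.34352123e+00]
4.3333 [0.47433077 0.03776794 0.12011137] 0.00046847819755701977 [0.86416767 0.13942948 0.31421749]
```

View pics/top1.png

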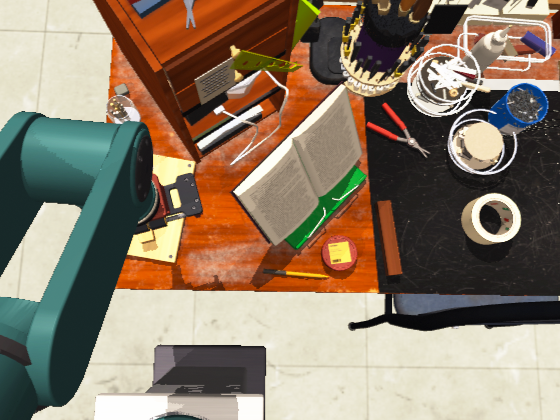

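View pics/wrist1.png

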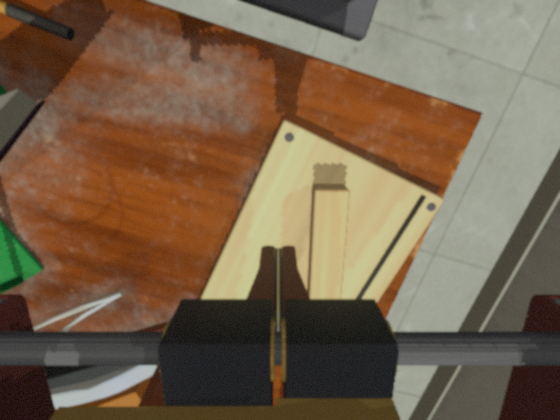

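The wrist view shows the shut fingers at (278,260), beside the strip's right-hand side (edge at column 312) and aligned with it. I'll descend and swing now.

Run:
```python
from bench import *
from h import *
p,q=tool(.445,-.130,.010,.018)
print("down hit",servo_line(p,q,rate=.08,contact_N=8), current_position())
for th,off in [(.445,.001)]+[(t,0) for t in (.36,.27,.18,.09,.0)]:
    p,q=tool(th,-.130,off,.018)
    r=servo_line(p,q,rate=.05,contact_N=25)
    print(th,r,np.round(current_position()-p,4),np.round(current_force(),1),round(current_clock(),2))
    if r: break
d=capture("wrist"); cv2.imwrite("pics/wrist2.png",d["image"])
d=capture("side"); cv2.imwrite("pics/side2.png",d["image"])
```

```text
down hit False [0.47455719 0.03720178 0.01840061]
0.445 False [-0.0002  0.0004  0.0002] [-0.3  0.5 -0.4] 6.19
0.36 False [0.0001 0.     0.    ] [-0.2  0.2  0.6] 6.58
0.27 False [ 0.0002 -0.0002  0.    ] [-0.  -1.  -0.2] 6.97
0.18 False [ 0.0002 -0.0002  0.    ] [-0.9 -0.2 -0.7] 7.35
0.09 False [ 0.0001 -0.0002 -0.    ] [ 0.2  0.5 -0.5] 7.73
0.0 False [ 0.     -0.0002 -0.    ] [ 0.3 -0.2  0.4] 8.12
```

View pics/wrist2.png

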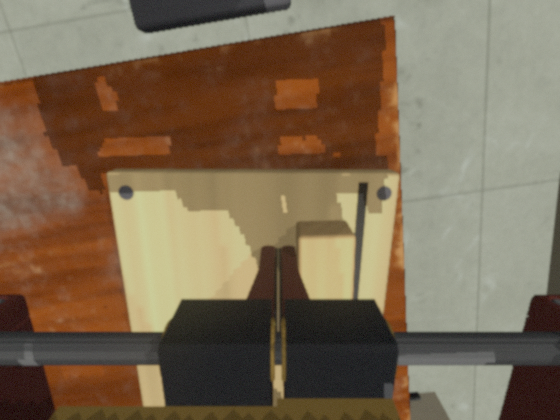

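The wrist view shows the strip almost parallel to the line, with its end at (325,235) and the line at column 360. I'll back off, clear the arm and measure.

```bash
cat > meas.py <<'E'
from bench import *
from h import *
def look(tag):
    d=capture("top"); np.savez(f"{tag}.npz",**d)
    im=cv2.resize(d["image"][135:275,85:205],None,fx=4.2,fy=4.2,interpolation=cv2.INTER_CUBIC)
    cv2.imwrite(f"pics/{tag}.png",im)
    s=silhouettes("top","pale_strip")
    if s:
        P=cloud(d); m=s[0]["region"]&(P[...,2]>.028)&(P[...,2]<.044)
        m=cv2.morphologyEx(m.astype(np.uint8),cv2.MORPH_OPEN,np.ones((3,3)))
        v,u=np.nonzero(m); w=onplane(d,np.c_[u,v],.036)[:,:2]; j=(w-J[:2])@Rz(J[2])
        print(len(j),"jig frame mm minrect",cv2.minAreaRect((j*1000).astype(np.float32)))
E
python3 - <<'E'
from meas import *
p,q=tool(0,-.130,.012,.018); servo_line(p,q,rate=.08)
p,q=tool(0,-.130,.012,.13); servo_line(p,q,rate=.15)
goto_joints([.8,0.1,1.6,0,1.4,-.6]); print(current_clock(),current_position())
look("crop3")
E
```

```text
10.9083 [0.29398328 0.40044388 0.32547956]
1333 jig frame mm minrect ((10.375473022460938, 35.84734344482422), (179.84182739257812, 29.788206100463867), 1.756598711013794)
```

View pics/crop3.png

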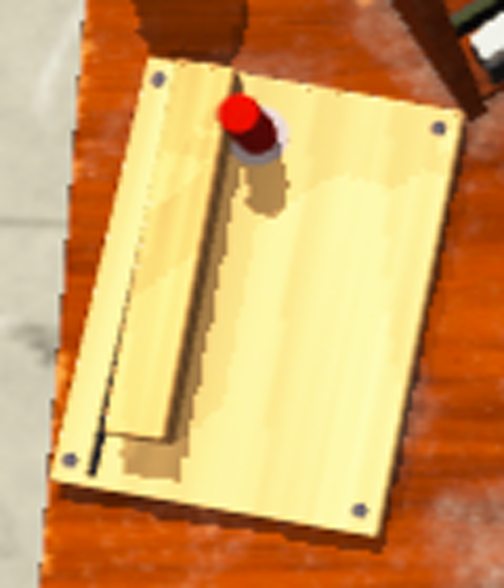

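The strip lies along the line, with its end behind the post at (235,85) in the crop. The measured origin is about x=65, y=37 mm, at an angle of 1.8°. All of that is well within tolerance, so I'm handing in.

Run:
```python
from meas import *
print(np.abs(current_qvel()).max(), current_force(), current_clock())
print(close_job())
```

```text
0.0035333717589884285 [ 0.1197682   0.54644056 -0.03437848] 11.0083
the job is handed in; nothing more can be done
None
```

I swung the pale strip round about the post until it lay along the black line, then handed the job in at about 11 s of the 32 s allowed. I pushed near the free end with the shut fingers along an arc about the post, then backed off, lifted and moved the arm clear.

Last check, from the top camera with the arm clear:

| Quantity | Measured | Allowed |
|---|---|---|
| Angle to the line | about 1.8° (0.03 rad) | below 8° |
| Strip origin, x in the jig frame | about 65 mm | 45 to 100 mm |
| Strip origin, y in the jig frame | about 37 mm | 24 to 50 mm |

- **Arm:** it was still and touching nothing, with no significant force on the tool. Measured forces stayed at about 1 N while pushing.
- **Dark strip:** the arm stayed well away from it. I did not measure its position again at the end.
- **Network results:** the `post` query returned the whole jig, and raw depth gave poor outlines. I placed the jig, post and first strip pose from picture edges with the calibration instead, with a fit error of up to about 2.5 mm.

No check failed.

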